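# Clip the tube-guide clamp onto the leaning guard and set the pump

## Task

Get the sampling station ready: take the black spring clamp off its parking stand by squeezing its two handles, and clip it down over the top edge of the leaning guard, between the two black lines, in line with the guard and with its eyelet on the front side above the beaker. Then, with the clamp let go, turn the pump's knob clockwise until the white pointer meets the thick index bar. Do not knock the bottles, jar, beaker or spatula about.

Things in the scene. Friction and masses are not known exactly. Their poses are not given: they have to be found in the camera images.
- clamp: Black spring clamp like a large clothes peg, 116 mm long, 36 mm wide, 95 g, gripping the parking stand's plate, jaws down. Origin on its hinge axis, mid-width. z runs from jaws to handles, y along the hinge, x from the front half (the one with the eyelet, whose frame this is) to the rear half. The hinge barrel (radius 6 mm) is the bottom of the jaws' throat.
- jaw (a joint): Angle between the clamp's halves, rad: 0 gripping an 8 mm plate, 0.41 fully open (handles squeezed to their stop), -0.09 shut on nothing. A spring closes it.
- clamp_eyelet (a point): Centre of the steel eyelet (28 mm outside diameter) on the outside of the clamp's front jaw, 30 mm below the hinge and 29 mm to its -x side.
- stand: Parking stand, fixed: foot 100 x 140 x 12 mm with an upright steel plate 8 mm thick, 120 mm wide, top edge 112 mm above the table. Origin under its centre on the table, plate along its y. At the start the clamp's hinge is 30 mm above the plate's edge.
- guard: Leaning guard, fixed: aluminium plate 8 mm thick, 170 mm wide, 200 mm along its slope, 30 degrees from vertical, its top towards the robot. Origin at the middle of its top edge, 185 mm above the table. z points up the slope, out of the edge, y along the edge, x is the plate's normal (to the rear and up).
- station: Sampling station, fixed: grey base 220 x 370 x 12 mm with the guard and, at its +y end, a white pump box 130 x 95 mm, top 82 mm above the table. Origin under the base's centre on the table; front is -x. Guard's edge middle at (-20, -85, 185) mm, knob's axis at (-20, 130) mm.
- knob (a joint): Angle of the pump's knob, rad, growing clockwise from above, 0 to 2.4. The pointer meets the index bar at 1.4. Light friction; stays where it is left.
- knob_grip (a point): On the knob's axis, mid-height of its bar grip, 107 mm above the table. Black disc 62 mm wide; bar 62 long, 16 thick, 26 high (94 to 120 mm above the table), white pointer line on one end. Bar and pointer lie along this point's x, z up; at the index the pointer points along the station's +x (to the rear), to a thick black bar on the pump's top.
- beaker: Glass beaker, 60 mm wide, 80 mm high, standing on the station's base; leave alone.
- jar: White jar, 56 mm wide, 85 mm high, in front of the parking stand; leave alone.
- bottle_front: White bottle, 54 mm wide, 90 mm high, near the robot; leave alone.
- bottle_back: White bottle, 60 mm wide, 120 mm high, behind the parking stand; leave alone.
- amber: Amber bottle, 64 mm wide, 130 mm high, at the front right; leave alone.
- spatula: Spatula 170 mm long lying to the front left; leave alone.
- clamp_handles (a point): Between the two handles, 40 mm above the hinge: squeeze here along the clamp's x. Handles: flat plates 36 mm wide, z=10 to 64 mm, a V about 42 mm (bottom) to 60 mm (top) over the outside. Squeezed to 36 mm (about 10 N) they are parallel and at a stop, jaws 27 mm apart; both halves turn alike, so the clamp's frame leans 0.2 rad while its middle plane stays.
- clamp_pads (a point): Between the jaws' rubber pads, 47 mm below the hinge; the pads run from z=-54 to -40 mm in the clamp's frame.
- guard_mark (a point): Middle of the guard's top edge, half-way between two thin black lines 72 mm apart: the clamp's place. There the clamp has the same axes as the guard, its pads wholly on the plate: hinge 6 to 36 mm above the edge along the guard's z.

How it is judged:
By the outcome, as a careful person would: the job done as asked, in the order asked, and still so for the second after the job is handed in, with the robot touching nothing.
It also fails if it takes over 56 s, if anything falls off the work surface, if the arm or the gripper's body presses on something with over 40 N, if the wrist force passes 120 N, or if a joint passes its speed limit or range.

## Robot

A 6-joint arm with a two-finger parallel gripper is mounted at the origin on the work surface. World frame = base frame: x ahead of the robot, y to its left, z up, the work surface at z = 0. Lengths are in mm, angles in rad, forces in N, time in s.
With the tool pointing down it reaches from about 325 to 925 mm from the base axis. Payload 3.1 kg.
Tool frame: the origin (TCP) lies at the centre of the arm's flange, where the gripper is bolted on; the fingertips stand 173 mm ahead of it and the grasp point (between the pads) lies 155 mm ahead of it; x points along the fingers, y is the direction in which the jaws open and shut, and the axes are right-handed (so a half turn about x gives the same grasp; the last joint's range is limited). The gripper opens to 85 mm and grips with 20 to 120 N. Pads are 22 mm wide; open, the fingers measure 114 mm over their backs; the gripper's body (76 mm by 85 mm) begins 54 mm behind the grasp point. The pads swing forward as they close: fully open they stand 13 mm farther back than shut.
Start: joints at [1.197, 0.217, 1.613, -0, 1.311, -0.112], TCP at [161.743, 603.722, 404.7] pointing down, gripper open.
Joint ranges: [-2.75, 2.75], [-0.78, 2.1], [0.31, 2.55], [-1.13, 4.27], [0.13, 2.63], [-2.58, 2.58]. Speed limits (rad/s): [2.79, 2.79, 3.14, 3.14, 3.14, 3.14].

## Interface

Orientations are given as a rotation vector (axis times angle).
In Python, from bench import readout, optics, ticket gives the robot as it stands.
- The arm moves only by the tool drive_tool, never from a script. Its argument "rows" is a list of rows, each a list of 3 entries, a list of its own where there are three numbers: the turn, a rotation vector about the tool's x, y, z in rad, then the shift along the tool's x, y, z in mm, then the opening in per cent of the stroke, from 0 (shut) to 100 (fully open). A call has 1 to 12 rows; each row is the pose to reach, as a shift and turn from the pose commanded when the call began, along the tool's axes at that moment; what a row does not reach only later rows make up. A row lasts 1/10 s, in which the tool goes at most 50 mm and 8.59 degrees, less where a joint would pass 70% of its speed; a pose out of reach is approached as far as the arm can. A call with a gripper value outside its range is refused whole. The fingers move at their own pace and stop on an object; "grip_force" is the grip in N (left out, the last holds). Time passes only in rows, so rows that repeat a pose let the fingers close. It gives the time, the measured TCP pose, the force and the opening at its end, in the units of the state.
- readout.read_state(): the state, without advancing time (a new reading comes with each control period).
- optics.snapshot(name): name is "side" or "top"; returns (picture, depth): 400x640x3 uint8, blue, green, red; 400x640 float32, mm along the optical axis (not along the pixel's ray), 0 where there is no reading.
- optics.camera_model(name): a dict with "mtx" (3x3 intrinsics, pixels), "k1" (the pictures are not rectified: a ray, as slopes to the right and down, at radius r is drawn at 1 + k1 r^2 times it, then the intrinsics apply), "rvec" (rotation vector, rad) and "tvec" (3), from world to camera coordinates, as OpenCV has them. Camera axes: x right, y down, z forward; pixel columns grow to the right and rows downward; lengths in mm; the calibration is good to about 2 mm. A picture is of the moment at which its call begins. camera_model takes no time and is no camera call.
- ticket.sign_off(): hands the job in, once; it reports no verdict.
Trained networks look in the newest picture that a camera, given by its name, has taken for a name from the list of things; names that differ only in an ending like _2 or _b are one class to them, and where a whole thing is asked for, a point or a joint stands for the part that bears it (a point fixed in the world has none). Each returns a list of dicts, best first, with "score" (0 to 1); they miss things now and then, are a little off and sometimes report something else, mostly with a low value. They report only what shows in the picture. A call takes as long as a camera call.
- optics.outline_of(camera, name): "mask" (400x640 bool, what is visible of it) and "xy" ([column, row] in pixels, amid what is visible of it).
The state is a dict: "t": time; "joints": joint angles; "qvel": joint speeds; "joint_torque": joint torques, N m; "eef_pos": TCP position; "orientation": TCP orientation; "force": force on the tool from outside, world axes, zero at the start; "moment": the same for the moment, N m; "gripper_width": opening from 0.0 (shut) to 1.0 (fully open).
Only numpy, scipy, OpenCV 4.12 (cv2) and the standard library are available. Lean on these libraries where they do the work, as an engineer would, in place of code of your own. Each camera call takes 0.05 s, during which the arm holds its last target. There are 200 camera calls.

## Working session

There is one attempt and no reset: what is moved stays moved. The work goes in short steps, Python scripts to look and compute and a tool call to move; the robot and the scene stay as the last step left them, time stands still between calls to the robot, and variables do not carry over. Pictures are saved under pics/ and viewed, about 8 in all and at most 12, crops included, and the job is handed in when it is done.

Besides the shell and the picture viewer there is one more tool, called after ">>>" by a JSON object that holds its "fn" and its "kwargs". drive_tool: Moves the arm, as the interface text tells. Its arguments: {"type":"object","properties":{"rows":{"type":"array","items":{"type":"array"}},"grip_force":{"type":"number"}},"required":["rows"]}

```bash
ls; mkdir -p pics
python3 - <<'E'
from bench import readout, optics
import cv2, numpy as np
s=readout.read_state(); print(s)
for n in("side","top"):
    p,d=optics.snapshot(n); cv2.imwrite(f"pics/{n}0.png",p); np.save(f"pics/{n}0d.npy",d)
    c=optics.camera_model(n); print(n,c)
    R=cv2.Rodrigues(np.array(c['rvec'],float))[0]; print(-R.T@np.array(c['tvec']).ravel())
E
```

```text
pics
{'t': 0.0, 'joints': array([ 1.19677793e+00,  2.17786321e-01,  1.61495299e+00, -2.69014714e-05,
        1.31128253e+00, -1.12213394e-01]), 'qvel': array([ 0.00033424,  0.00201009, -0.00097818,  0.000151  ,  0.00052521,
        0.00090196]), 'joint_torque': array([ 1.34056099e-03, -3.96832359e+01, -3.03860128e+01, -4.78869322e-05,
        9.44826461e-03, -1.04320085e-05]), 'eef_pos': array([161.60652124, 603.32643377, 403.3379558 ]), 'orientation': array([ 0.20366413,  1.56156826, -0.2073865 ]), 'force': array([ 0.22630481, -0.23645674,  0.56206905]), 'moment': array([-0.01564641, -0.02948751,  0.02959001]), 'gripper_width': 0.999928733137508}
side {'mtx': array([[408.93753646,   0.        , 317.02225943],
       [  0.        , 408.93753646, 200.13183897],
       [  0.        ,   0.        ,   1.        ]]), 'k1': -0.02891537038061783, 'rvec': array([ 2.03706226, -0.6663425 ,  0.35445486]), 'tvec': array([-443.28063133,  246.82028538, 1019.16632351])}
[ -64.45179377 -863.98235182  738.57865416]
top {'mtx': array([[401.80183105,   0.        , 318.19758122],
       [  0.        , 401.80183105, 202.89609008],
       [  0.        ,   0.        ,   1.        ]]), 'k1': 0.034430024769573866, 'rvec': array([ 2.16899964, -2.2110206 ,  0.11018852]), 'tvec': array([ -77.96214864,  526.05977009, 1368.26412726])}
[ 413.32899412  -58.7403382  1407.36364012]
```

View pics/top0.png

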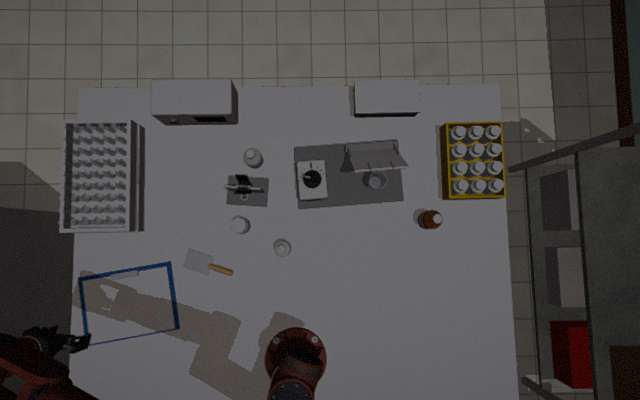

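View pics/side0.png

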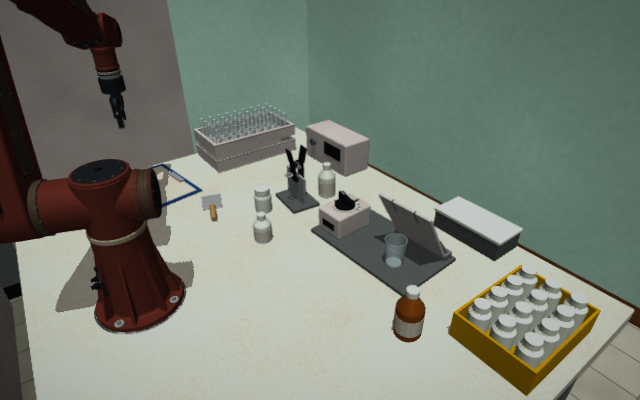

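Top view: stand with the clamp around (246,190), pump knob (312,179), guard top edge around (375,165), beaker (376,180). Now measuring.

```bash
cat > h.py <<'E'
import cv2, numpy as np
from bench import readout, optics
from scipy.spatial.transform import Rotation as Ro
def cam(n):
    c=optics.camera_model(n); K=np.array(c['mtx']); R=cv2.Rodrigues(np.array(c['rvec'],float))[0]
    return K,np.array([c['k1'],0,0,0,0.]),R,np.array(c['tvec'],float).ravel()
def cloud(n,d):
    K,D,R,t=cam(n); v,u=np.mgrid[0:400,0:640]
    r=cv2.undistortPoints(np.stack([u,v],-1).reshape(-1,1,2).astype(float),K,D).reshape(400,640,2)
    P=np.dstack([r*d[...,None],d]); return (P-t)@R
def plane_pt(n,uv,z):
    K,D,R,t=cam(n); r=cv2.undistortPoints(np.array(uv,float).reshape(-1,1,2),K,D).reshape(-1,2)
    ray=np.c_[r,np.ones(len(r))]@R; o=-R.T@t
    return o+ray*((z-o[2])/ray[:,2])[:,None]
def proj(n,P):
    K,D,R,t=cam(n); return cv2.projectPoints(np.array(P,float).reshape(-1,3),R,t,K,D)[0].reshape(-1,2)
E
python3 - <<'E'
from h import *
for n in("top","side"):
    p,d=optics.snapshot(n); X=cloud(n,d)
    for k in "clamp stand guard station knob clamp_eyelet beaker jar bottle_front bottle_back amber".split():
        o=optics.outline_of(n,k)
        if not o: print(n,k,None); continue
        m=o[0]['mask']; Q=X[m&(d>0)]; np.save(f"pics/m_{n}_{k}.npy",m)
        print(n,k,round(o[0]['score'],2),np.round(o[0]['xy']),m.sum(),np.round(np.median(Q,0)),np.round(np.percentile(Q,2,0)),np.round(np.percentile(Q,98,0)))
        if k in("stand","station"):
            B=Q[abs(Q[:,2]-12)<5][:,:2].astype(np.float32); print('  rect',cv2.minAreaRect(B),len(B))
            uv=np.argwhere(m)[:,::-1]; W=plane_pt(n,uv,12)[:,:2].astype(np.float32); print('  rectz12',cv2.minAreaRect(W))
big=cv2.imread('pics/top0.png')[120:240,210:430]
cv2.imwrite('pics/c1.png',cv2.resize(np.clip(big*1.6,0,255).astype(np.uint8),None,fx=3.6,fy=3.6,interpolation=3))
E
```

```text
top clamp 0.7 [241. 188.] 278 [575. 146. 153.] [545. 129.  92.] [602. 169. 202.]
top stand 0.95 [257. 198.] 807 [562. 134.  12.] [523.  89.   4.] [618. 221. 113.]
  rect ((573.3678588867188, 156.9125518798828), (138.81494140625, 99.52713012695312), 86.00180053710938) 614
  rectz12 ((569.627685546875, 156.4199981689453), (141.6439208984375, 101.46065521240234), 89.05685424804688)
top guard 0.74 [374. 158.] 1066 [ 651. -277.  126.] [ 611. -358.   32.] [ 705. -199.  188.]
top station 0.85 [346. 172.] 6354 [ 622. -188.   14.] [ 520. -370.    5.] [733. -18. 182.]
  rect ((628.7344360351562, -195.8243865966797), (219.98477172851562, 368.8289794921875), 3.4935142993927) 3309
  rectz12 ((630.3873291015625, -206.82907104492188), (225.49725341796875, 396.33062744140625), 4.029126167297363)
top knob 0.85 [312. 178.] 303 [598. -68.  95.] [572. -97.  83.] [629. -38. 122.]
top clamp_eyelet 0.79 [248. 181.] 293 [575. 147. 153.] [545. 129.  11.] [603. 187. 201.]
top beaker 0.65 [376. 183.] 255 [ 600. -293.   44.] [ 568. -312.   12.] [ 621. -259.   93.]
top jar 0.64 [242. 223.] 226 [452. 168.  83.] [
[... 1023 characters left out ...]
25, -146.8070526123047), (324.5254821777344, 475.6494140625), 3.5012402534484863)
side knob 0.54 [342. 203.] 234 [593. -80.  96.] [ 572. -100.   87.] [620. -47. 119.]
side clamp_eyelet 0.55 [298. 167.] 425 [568. 141. 145.] [538. 126.  73.] [600. 190. 197.]
side beaker 0.55 [394. 252.] 688 [ 583. -294.   66.] [ 564. -315.   14.] [ 620. -260.   90.]
side jar 0.66 [264. 198.] 455 [447. 156.  51.] [426. 145.  -2.] [522. 249.  84.]
side bottle_front 0.7 [263. 227.] 449 [364.  19.  46.] [346.   6.   1.] [391.  48.  88.]
side bottle_back 0.6 [328. 181.] 507 [671. 113.  58.] [653.  98.  -0.] [701. 141. 117.]
side amber 0.56 [411. 315.] 1416 [ 444. -479.   75.] [ 428. -498.    4.] [ 476. -446.  130.]
```

View pics/c1.png

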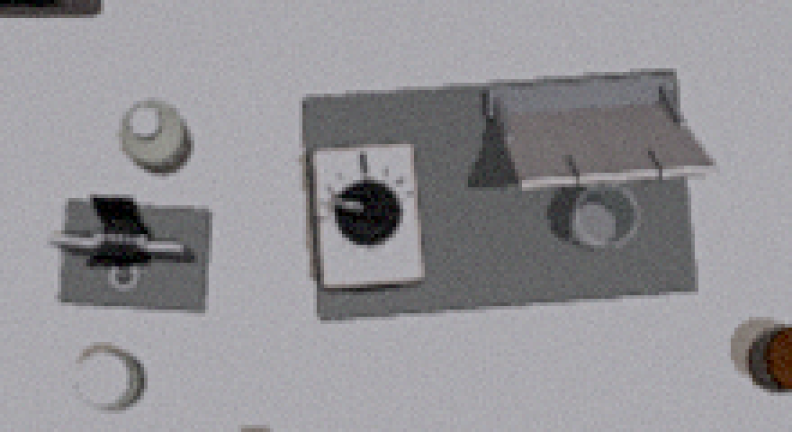

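Top crop: the clamp's eyelet faces the robot side (crop 122,275), guard lines at crop (573,168) and (657,165), and the pointer points left, +y, at (340,204). Next: refine the poses and compute the tool targets.

```bash
cat >> h.py <<'E'
def yawm(a): return Ro.from_euler('z',a,degrees=True).as_matrix()
def goto(pos,R):
    s=readout.read_state(); Rc=Ro.from_rotvec(s['orientation']).as_matrix()
    turn=Ro.from_matrix(Rc.T@R).as_rotvec(); sh=Rc.T@(np.array(pos)-s['eef_pos'])
    print('t',round(s['t'],2),'turn',np.round(turn,3),np.round(np.degrees(np.linalg.norm(turn)),1),'shift',np.round(sh,1))
E
python3 - <<'E'
from h import *
s=readout.read_state();print(s['t'],np.round(Ro.from_rotvec(s['orientation']).as_matrix(),3))
S=np.array([627.6,-197,0]);Y=yawm(3.6)
C=np.array([573.6,155.2,0]);YC=yawm(-4.2)
for n in("top","side"):
    d=np.load(f"pics/{n}0d.npy"); X=cloud(n,d)
    L=(X-S)@Y
    g=(d>0)&(abs(L[...,1]+85)<75)&(L[...,2]>60)&(L[...,2]<175)&(L[...,0]>-25)&(L[...,0]<80)
    Q=X[g]; 
    c=np.median(Q,0); 
    for _ in range(5):
        u,_,vt=np.linalg.svd(Q-Q.mean(0),full_matrices=False); c=Q.mean(0); nn=vt[2]; Q=Q[abs((Q-c)@nn)<5]
    nn=nn*np.sign(nn[0]); ng=Y@[np.cos(np.pi/6),0,.5]; mark=S+Y@[-20,-85,185]
    print(n,'guard n',len(Q),nn.round(3),ng.round(3),'front face offset of mark (expect 4):',((mark-c)@nn).round(1))
    e=(d>0)&(L[...,2]>160)&(L[...,2]<200)&(abs(L[...,1]+85)<100)&(abs(L[...,0]+20)<30)
    print(' edge st y range',np.percentile(L[e][:,1],[1,99]).round(1),'zmax',np.percentile(L[e][:,2],99).round(1),'x of top',np.median(L[e&(L[...,2]>180)][:,0]).round(1))
    # knob disc/bar
    k=(d>0)&(L[...,2]>90)&(L[...,2]<125)&(np.hypot(L[...,0]+20,L[...,1]-130)<45)
    print(' knob bbox',L[k].min(0).round(1),L[k].max(0).round(1))
    b=k&(L[...,2]>110);u=L[b][:,:2];ev=np.linalg.eigh(np.cov(u.T))[1][:,1];print(' bar',u.mean(0).round(1),len(u),np.degrees(np.arctan2(ev[1],ev[0])).round(1))
    # clamp
    M=(X-C)@YC
    h=(d>0)&(M[...,2]>150)&(M[...,2]<215)&(abs(M[...,0])<50)&(abs(M[...,1])<60)
    u=M[h]; print(' handles n',len(u),'min/max',np.percentile(u,2,0).round(1),np.percentile(u,98,0).round(1))
    for lo,hi in((195,210),(150,175)):
        w=u[(u[:,2]>lo)&(u[:,2]<hi)]
        print('   z',lo,len(w),np.percentile(w,2,0).round(1),np.percentile(w,98,0).round(1))
    pl=(d>0)&(M[...,2]>104)&(M[...,2]<118)&(abs(M[...,0])<12)&(abs(M[...,1])<70)&(abs(M[...,1]+8)>24)
    w=M[pl]; a=np.polyfit(w[:,1],w[:,0],1); print(' plate',len(w),w.min(0).round(1),w.max(0).round(1),'fit x(y)',a.round(3))
uv=[[210+x/3.6,120+y/3.6] for x,y in((573,178),(657,177))]
print('lines', ((plane_pt("top",uv,183)-S)@Y).round(1))
uv=[[210+x/3.6,120+y/3.6] for x,y in((336,203),(364,208))]
q=(plane_pt("top",uv,120)-S)@Y; print('pointer',q.round(1));
E
```

```text
1.3 [[-0.     0.259  0.966]
 [-0.     0.966 -0.259]
 [-1.    -0.    -0.   ]]
top guard n 539 [0.867 0.05  0.496] [0.864 0.054 0.5  ] front face offset of mark (expect 4): -4.9
 edge st y range [-165.3   -0.4] zmax 189.8 x of top -17.3
 knob bbox [-56.2 100.5  90. ] [  9.5 161.8 123.9]
 bar [-19.3 131. ] 95 73.7
 handles n 191 min/max [-29.1 -24.2 150.3] [ 28.9  10.3 201.6]
   z 195 45 [-29.5 -22.  196.3] [ 29.7  10.8 202.4]
   z 150 106 [-18.9 -24.1 150.2] [ 21.1   9.4 173.3]
 plate 55 [ -4.2 -57.3 104.3] [  4.8  62.7 117.5] fit x(y) [ 0.012 -0.287]
side guard n 404 [0.866 0.058 0.497] [0.864 0.054 0.5  ] front face offset of mark (expect 4): 5.1
 edge st y range [-169.8   -2. ] zmax 185.7 x of top -20.8
 knob bbox [-49.8  96.4  90.2] [  8.7 159.4 120.2]
 bar [-22.3 125.2] 83 74.1
 handles n 186 min/max [-29.5 -28.  150.5] [ 28.   10.1 197.7]
   z 195 22 [-30.4 -27.2 195.2] [ 29.7   9.6 199.4]
   z 150 95 [-23.7 -27.9 150.3] [ 22.9   8.  174.4]
 plate 25 [ -4.  -61.1 104.3] [  3.6  59.3 112.8] fit x(y) [ 0.004 -1.206]
lines [[ -18.4  -45.8  183. ]
 [ -23.3 -117.7  183. ]]
pointer [[-14.3 158.5 120. ]
 [-20.8 133.9 120. ]]
```

```bash
cat >> h.py <<'E'
C=np.array([573.6,155.2,0]);YC=yawm(-4.2); S=np.array([627.6,-197,0]);Y=yawm(3.6)
H=C+YC@[-.4,-8,142]
def Rt(a): # a: 3x3 object axes; tool x=-z, y=x
    return np.c_[-a[:,2],a[:,0],-a[:,1]]
G=Y@Ro.from_euler('y',-30,degrees=True).as_matrix(); mark=S+Y@[-20,-85,185]
E
python3 -c "
from h import *
print(H,mark,G)
goto(H+[0,0,265],Rt(YC))"
```

```text
[572.61516863 147.25077946 142.        ] [ 612.97665959 -283.08808231  185.        ] [[ 0.8643165  -0.06279052 -0.49901336]
 [ 0.05437819  0.99802673 -0.03139526]
 [ 0.5         0.          0.8660254 ]]
t 1.3 turn [1.382 0.    0.   ] 79.2 shift [  -2.3 -334.6  515. ]
```

>>> {"fn": "drive_tool", "kwargs": {"rows": [[[0.1,0,0],[0,-22,34],100],[[0.2,0,0],[0,-45,69],100],[[0.32,0,0],[0,-70,108],100],[[0.44,0,0],[0,-97,150],100],[[0.56,0,0],[0,-124,192],100],[[0.68,0,0],[0,-151,234],100],[[0.8,0,0],[0,-178,276],100],[[0.92,0,0],[-1,-206,318],100],[[1.04,0,0],[-2,-234,360],100],[[1.16,0,0],[-2,-262,402],100],[[1.27,0,0],[-2,-290,444],100],[[1.38,0,0],[-2,-314,483],100]]}}

```text
t: 2.5
eef_pos: [548.1, 173.4, 407.0]
orientation: [1.266, 1.172, -1.264]
force: [0.9, 1.0, -0.8]
gripper_width: 1.002
```

```bash
python3 -c "
from h import *
goto(H+[0,0,265],Rt(YC)); print(readout.read_state()['joints'])"
```

```text
t 2.5 turn [-0.003 -0.    -0.001] 0.2 shift [ 0.  26.4 24.2]
[1.84355205e-01 1.09033394e-01 1.73208420e+00 6.79030137e-05
 1.29978312e+00 2.60467017e-01]
```

>>> {"fn": "drive_tool", "kwargs": {"rows": [[[0,0,0],[0,13,12],100],[[0,0,0],[0,26,24],100],[[0,0,0],[0,26,24],100],[[0,0,0],[0,26,24],100],[[0,0,0],[0,26,24],100]]}}

```text
t: 3.0
eef_pos: [570.3, 150.9, 406.5]
orientation: [1.26, 1.177, -1.26]
force: [-0.2, -0.1, 0.7]
gripper_width: 1.001
```

```bash
python3 -c "
from h import *
goto(H+[0,0,265],Rt(YC));goto(H+[0,0,195],Rt(YC))"
```

```text
t 3.0 turn [ 0.004 -0.     0.001] 0.3 shift [-0.5  2.5  3.5]
t 3.0 turn [ 0.004 -0.     0.001] 0.3 shift [69.5  2.6  3.6]
```

>>> {"fn": "drive_tool", "kwargs": {"rows": [[[0.004,0,0],[10,2.5,3.5],100],[[0.004,0,0],[25,2.5,3.5],100],[[0.004,0,0],[40,2.5,3.5],100],[[0.004,0,0],[55,2.5,3.5],100],[[0.004,0,0],[69,2.5,3.5],100],[[0.004,0,0],[69,2.5,3.5],100],[[0.004,0,0],[69,2.5,3.5],100]]}}

```text
t: 3.7
eef_pos: [573.4, 145.9, 336.9]
orientation: [1.263, 1.174, -1.265]
force: [-0.8, 0.8, -0.1]
gripper_width: 1.0
```

```bash
python3 -c "
from h import *
goto(H+[0,0,195],Rt(YC))
for n in ('side',):
    p,d=optics.snapshot(n); cv2.imwrite('pics/s1.png',cv2.resize(p[90:230,220:400],None,fx=4,fy=4,interpolation=3))
"
```

```text
t 3.7 turn [-0.002  0.     0.001] 0.1 shift [-0.1 -0.9 -1.3]
```

View pics/s1.png

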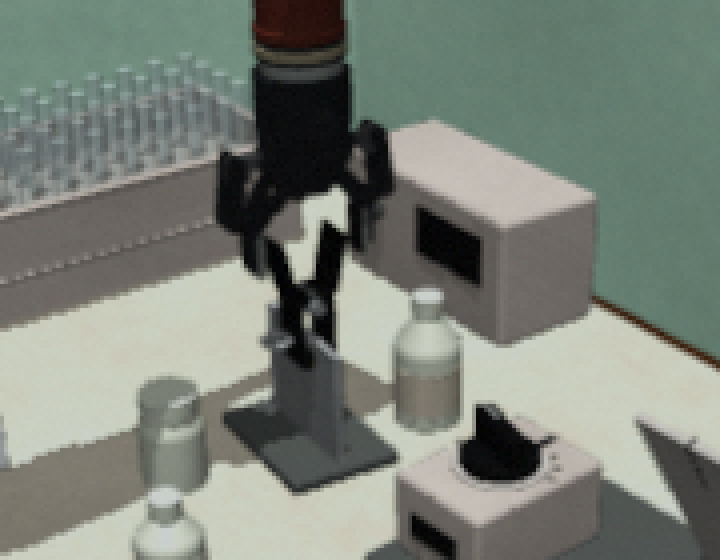

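The side view shows the fingers straddling both handles, at crop (258,260) and (365,240). Squeezing now.

>>> {"fn": "drive_tool", "kwargs": {"rows": [[[0,0,0],[0,-0.9,-1],70],[[0,0,0],[0,-0.9,-1],65],[[0,0,0],[0,-0.9,-1],60],[[0,0,0],[0,-0.9,-1],55],[[0,0,0],[0,-0.9,-1],50],[[0,0,0],[0,-0.9,-1],45],[[0,0,0],[0,-0.9,-1],40],[[0,0,0],[0,-0.9,-1],36],[[0,0,0],[0,-0.9,-1],36],[[0,0,0],[0,-0.9,-1],36],[[0,0,0],[0,-0.9,-1],36],[[0,0,0],[0,-0.9,-1],36]], "grip_force": 35}}

```text
t: 4.95
eef_pos: [572.7, 147.0, 337.7]
orientation: [1.264, 1.173, -1.264]
force: [-0.5, 0.7, -1.3]
gripper_width: 0.409
```

```bash
python3 -c "
from h import *
goto(H+[0,0,195],Rt(YC)); print(readout.read_state()['gripper_width']*85)
for n in ('side',):
    p,d=optics.snapshot(n); cv2.imwrite('pics/s2.png',cv2.resize(p[90:210,240:360],None,fx=5,fy=5,interpolation=3))
"
```

```text
t 4.95 turn [-0.002  0.    -0.   ] 0.1 shift [ 0.7 -0.1 -0.2]
34.727227725971396
```

View pics/s2.png

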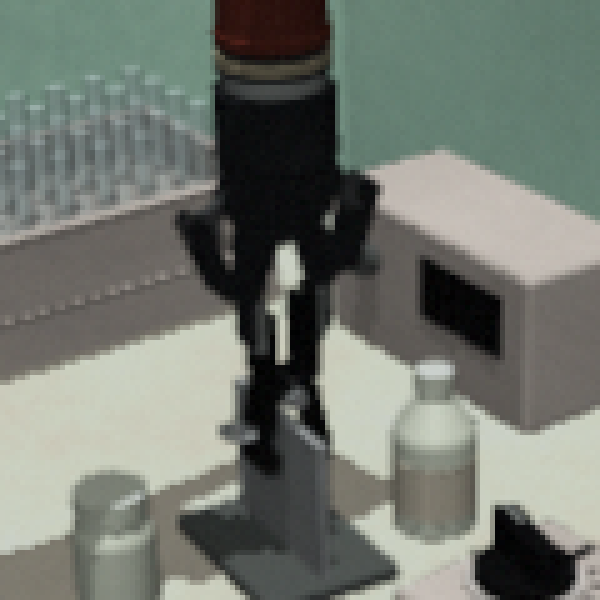

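The handles are squeezed to their stop (34.7 mm) and the jaws are open. Lifting.

>>> {"fn": "drive_tool", "kwargs": {"rows": [[[0,0,0],[-4,0,0],36],[[0,0,0],[-12,0,0],36],[[0,0,0],[-22,0,0],36],[[0,0,0],[-34,0,0],36],[[0,0,0],[-48,0,0],36],[[0,0,0],[-62,0,0],36],[[0,0,0],[-76,0,0],36],[[0,0,0],[-90,0,0],36],[[0,0,0],[-104,0,0],36],[[0,0,0],[-114,0,0],36],[[0,0,0],[-120,0,0],36],[[0,0,0],[-120,0,0],36]]}}

```text
t: 6.2
eef_pos: [572.9, 147.1, 458.9]
orientation: [1.265, 1.172, -1.263]
force: [-0.2, -0.7, -0.8]
gripper_width: 0.411
```

```bash
python3 -c "
from h import *
s=readout.read_state();print(s['force'],s['gripper_width']*85,s['eef_pos'])
G0=G
goto(mark+G@[0,0,290],Rt(G))
p,d=optics.snapshot('side'); cv2.imwrite('pics/s3.png',cv2.resize(p[50:200,220:370],None,fx=4,fy=4,interpolation=3))
"
```

```text
[-0.19251578 -0.66391613 -0.82507555] 34.9258043153746 [572.89378679 147.0700682  458.91057607]
t 6.2 turn [-0.135  0.036  0.521] 30.9 shift [ 22.4 -71.5 445.9]
```

View pics/s3.png

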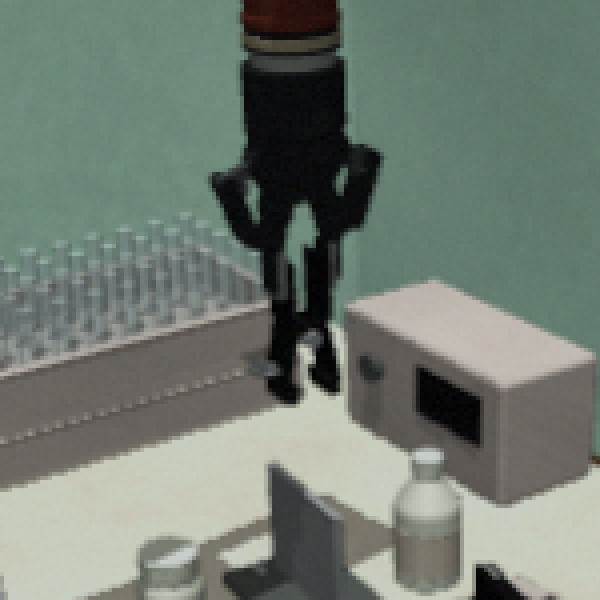

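The clamp is off the stand and held with its jaws open (crop 300,380). Traversing to above the guard.

>>> {"fn": "drive_tool", "kwargs": {"rows": [[[0,0,0.0],[0,-1,6],36],[[0,0,0.01],[0,-3,18],36],[[0,0,0.03],[0,-6,36],36],[[-0.01,0,0.06],[0,-9,58],36],[[-0.02,0,0.09],[0,-13,82],36],[[-0.03,0.01,0.13],[0,-17,108],36],[[-0.04,0.01,0.17],[0,-21,134],36],[[-0.05,0.01,0.21],[0,-26,160],36],[[-0.06,0.02,0.25],[0,-30,186],36],[[-0.07,0.02,0.29],[2,-34,212],36],[[-0.08,0.02,0.33],[4,-38,238],36],[[-0.09,0.02,0.37],[6,-42,264],36]]}}

```text
t: 7.45
eef_pos: [509.5, -115.1, 451.3]
orientation: [1.354, 0.942, -0.919]
force: [0.5, 0.7, -1.5]
gripper_width: 0.408
```

```bash
python3 -c "
from h import *
goto(mark+G@[0,0,290],Rt(G))
"
```

```text
t 7.45 turn [-0.043  0.019  0.152] 9.1 shift [ -2.1 -46.4 176.5]
```

>>> {"fn": "drive_tool", "kwargs": {"rows": [[[0,0,0.02],[0,-6,22],36],[[-0.01,0,0.05],[0,-12,46],36],[[-0.02,0.01,0.08],[0,-18,70],36],[[-0.03,0.01,0.11],[0,-25,94],36],[[-0.04,0.02,0.14],[-1,-31,118],36],[[-0.043,0.019,0.152],[-1,-37,140],36],[[-0.043,0.019,0.152],[-2,-41,157],36],[[-0.043,0.019,0.152],[-2,-44,168],36],[[-0.043,0.019,0.152],[-2,-46,174],36],[[-0.043,0.019,0.152],[-2,-46,176],36],[[-0.043,0.019,0.152],[-2,-46,176],36],[[-0.043,0.019,0.152],[-2,-46,176],36]]}}

```text
t: 8.65
eef_pos: [470.5, -289.2, 436.4]
orientation: [1.38, 0.858, -0.766]
force: [0.8, 0.7, -0.8]
gripper_width: 0.41
```

```bash
python3 -c "
from h import *
goto(mark+G@[0,0,290],Rt(G))
for n in('side','top'):
    p,d=optics.snapshot(n)
    if n=='side': cv2.imwrite('pics/s4.png',cv2.resize(p[120:270,330:480],None,fx=4,fy=4,interpolation=3))
    L=(cloud(n,d)-mark)@G
    m=(d>0)&(abs(L[...,1])<60)&(abs(L[...,0])<70)&(L[...,2]>25)
    for lo,hi in((30,50),(50,66),(66,86),(86,105),(105,150)):
        w=L[m&(L[...,2]>lo)&(L[...,2]<hi)]
        if len(w)>4: print(n,lo,hi,len(w),np.percentile(w,[3,50,97],0).round(1).tolist())
"
```

```text
t 8.65 turn [ 0.001 -0.002  0.001] 0.1 shift [-1.  -2.2  2.9]
side 30 50 98 [[-25.8, -13.2, 32.1], [11.6, -7.7, 41.9], [20.9, 19.7, 49.1]]
side 50 66 118 [[-46.2, -11.3, 51.4], [-24.7, 0.5, 60.7], [19.4, 20.4, 65.5]]
side 66 86 112 [[-21.1, -16.4, 66.5], [-17.0, -6.0, 78.0], [16.0, 21.1, 85.4]]
side 86 105 153 [[-17.9, -13.1, 86.7], [5.0, -1.8, 93.2], [14.6, 19.0, 104.1]]
side 105 150 289 [[-30.4, -12.6, 107.1], [13.3, -4.9, 132.7], [27.2, 20.4, 148.9]]
top 30 50 40 [[-16.6, -10.0, 31.7], [25.3, 12.2, 43.8], [27.6, 24.1, 49.5]]
top 50 66 47 [[-41.1, -10.2, 51.5], [23.0, 12.7, 59.4], [25.6, 24.0, 64.6]]
top 66 86 58 [[-12.7, -9.2, 67.4], [19.6, 10.9, 76.6], [22.7, 27.7, 84.0]]
top 86 105 60 [[-11.8, 2.3, 86.8], [-5.3, 17.9, 93.8], [20.9, 24.5, 103.8]]
top 105 150 107 [[-17.4, 7.2, 107.1], [-9.5, 15.1, 131.5], [29.0, 24.4, 148.1]]
```

View pics/s4.png

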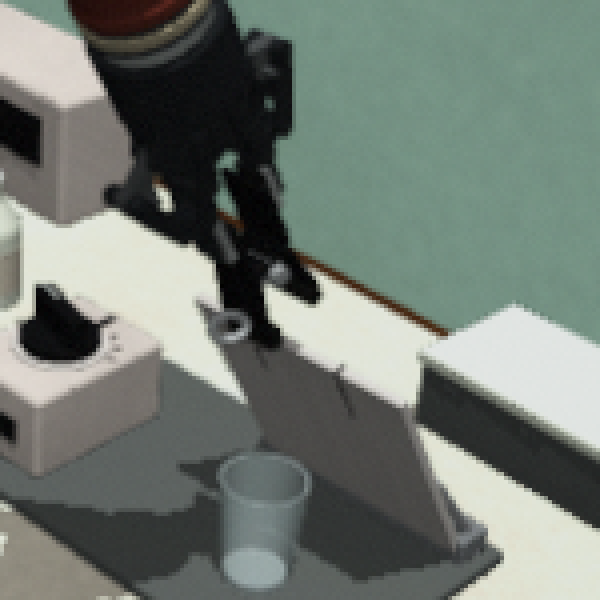

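```bash
python3 -c "
from h import *
for n in('side','top'):
    p,d=optics.snapshot(n)
    L=(cloud(n,d)-mark)@G
    m=(d>0)&(abs(L[...,1])<60)&(abs(L[...,0])<70)&(L[...,2]>15)
    w=L[m]; print(n,np.histogram(w[:,2],np.arange(15,75,5)))
    e=w[(w[:,0]<-29)&(w[:,2]<95)]; print('eyelet',len(e),np.percentile(e,[3,50,97],0).round(1).tolist())
"
```

```text
side (array([ 0,  0,  0, 18, 20, 32, 26, 10, 42, 59, 25]), array([15, 20, 25, 30, 35, 40, 45, 50, 55, 60, 65, 70]))
eyelet 45 [[-47.3, -7.6, 57.5], [-38.1, 4.2, 61.8], [-29.5, 16.9, 65.0]]
top (array([ 0,  0,  0,  5,  6, 11, 16, 12, 15, 17, 13]), array([15, 20, 25, 30, 35, 40, 45, 50, 55, 60, 65, 70]))
eyelet 6 [[-43.6, 12.9, 59.5], [-37.6, 15.7, 63.8], [-32.5, 18.5, 65.6]]
```

Hinge is about 86 mm above the edge, from the eyelet, so 66 mm to go. I'll centre the clamp and then descend.

>>> {"fn": "drive_tool", "kwargs": {"rows": [[[0,0,0],[0,-1.7,4],36],[[0,0,0],[8,-1.7,4],36],[[0,0,0],[18,-1.7,4],36],[[0,0,0],[28,-1.7,4],36],[[0,0,0],[37,-1.7,4],36],[[0,0,0],[45,-1.7,4],36],[[0,0,0],[52,-1.7,4],36],[[0,0,0],[58,-1.7,4],36],[[0,0,0],[63,-1.7,4],36],[[0,0,0],[66,-1.7,4],36],[[0,0,0],[66,-1.7,4],36],[[0,0,0],[66,-1.7,4],36]]}}

```text
t: 10.05
eef_pos: [502.0, -291.7, 378.6]
orientation: [1.381, 0.857, -0.767]
force: [0.5, 0.5, -2.1]
gripper_width: 0.409
```

```bash
python3 -c "
from h import *
goto(mark+G@[0,0,225],Rt(G))
for n in('side','top'):
    p,d=optics.snapshot(n)
    if n=='side': cv2.imwrite('pics/s5.png',cv2.resize(p[120:270,330:480],None,fx=4,fy=4,interpolation=3))
    L=(cloud(n,d)-mark)@G
    m=(d>0)&(abs(L[...,1])<60)&(abs(L[...,0])<70)&(L[...,2]>-30)
    w=L[m]; e=w[(w[:,0]<-29)&(w[:,2]<30)]; print('eyelet',len(e),np.percentile(e,[3,50,97],0).round(1).tolist())
"
```

```text
t 10.05 turn [-0.    -0.002  0.001] 0.1 shift [-1.7 -0.4 -1.6]
eyelet 45 [[-49.1, -11.2, -8.8], [-40.2, -0.3, -3.9], [-29.3, 11.3, -1.0]]
eyelet 7 [[-43.2, 8.7, -6.0], [-37.5, 11.5, -3.0], [-31.7, 14.7, -1.0]]
```

View pics/s5.png

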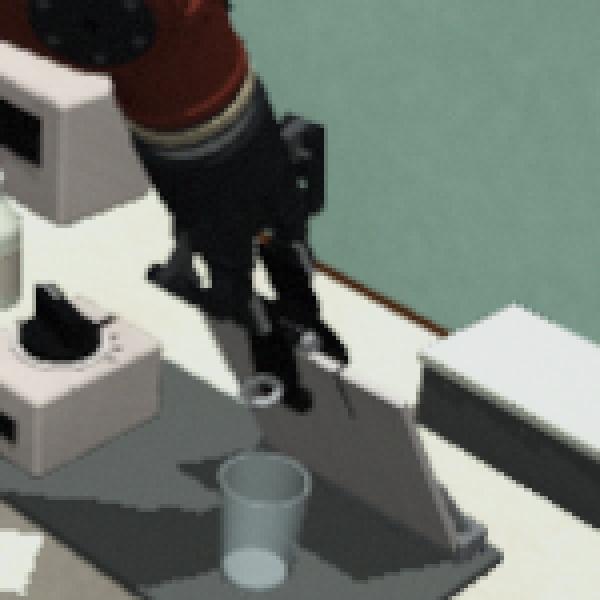

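Side view: the jaws straddle the guard's edge between the lines, eyelet at the front above the beaker (crop 265,390), hinge about 20 mm above the edge. Releasing slowly.

>>> {"fn": "drive_tool", "kwargs": {"rows": [[[0,0,0],[0,0,0],43],[[0,0,0],[0,0,0],47],[[0,0,0],[0,0,0],51],[[0,0,0],[0,0,0],55],[[0,0,0],[0,0,0],60],[[0,0,0],[0,0,0],68],[[0,0,0],[0,0,0],80],[[0,0,0],[0,0,0],100],[[0,0,0],[0,0,0],100],[[0,0,0],[0,0,0],100],[[0,0,0],[0,0,0],100]]}}

```text
t: 11.25
eef_pos: [502.0, -291.7, 378.4]
orientation: [1.381, 0.858, -0.767]
force: [0.4, 0.2, 0.1]
gripper_width: 1.0
```

>>> {"fn": "drive_tool", "kwargs": {"rows": [[[0,0,0],[-8,0,0],100],[[0,0,0],[-20,0,0],100],[[0,0,0],[-40,0,0],100],[[0,0,0],[-65,0,0],100],[[0,0,0],[-90,0,0],100],[[0,0,0],[-110,0,0],100],[[0,0,0],[-120,0,0],100],[[0,0,0],[-120,0,0],100]]}}

```text
t: 12.05
eef_pos: [441.8, -296.0, 485.0]
orientation: [1.379, 0.853, -0.767]
force: [0.1, -0.5, -0.1]
gripper_width: 1.002
```

```bash
python3 -c "
from h import *
for n in('side','top'):
    p,d=optics.snapshot(n)
    if n=='side': cv2.imwrite('pics/s6.png',cv2.resize(p[120:270,330:480],None,fx=4,fy=4,interpolation=3))
    L=(cloud(n,d)-mark)@G
    m=(d>0)&(abs(L[...,1])<60)&(abs(L[...,0])<50)&(L[...,2]>-30)&(L[...,2]<95)
    w=L[m]; e=w[(w[:,0]<-20)&(w[:,2]<15)]; print('eyelet',len(e),np.percentile(e,[3,50,97],0).round(1).tolist())
    e=w[(w[:,2]>25)]; print('handles',len(e),np.percentile(e,[2,50,98],0).round(1).tolist())
bar=S+Y@[-20,130,0]
# bar at 74 deg station; jaw axis (tool y) at -16 station
a=yawm(3.6-16)
print(bar); goto(bar+[0,0,330],Rt(a))
"
```

```text
eyelet 59 [[-42.7, -12.1, -7.1], [-32.4, 0.5, -3.6], [-20.9, 11.3, -0.2]]
handles 432 [[-30.7, -19.0, 27.9], [10.5, -3.7, 48.5], [27.2, 17.7, 83.1]]
eyelet 3 [[-34.8, 11.1, -5.5], [-30.7, 11.6, -3.3], [-26.7, 14.8, -1.9]]
handles 282 [[-27.1, -16.2, 27.5], [-12.5, 2.4, 49.7], [29.7, 19.1, 85.2]]
[599.47669789 -68.51233569   0.        ]
t 12.15 turn [ 0.273 -0.075 -0.519] 33.8 shift [ 217.7   72.6 -216.3]
```

View pics/s6.png

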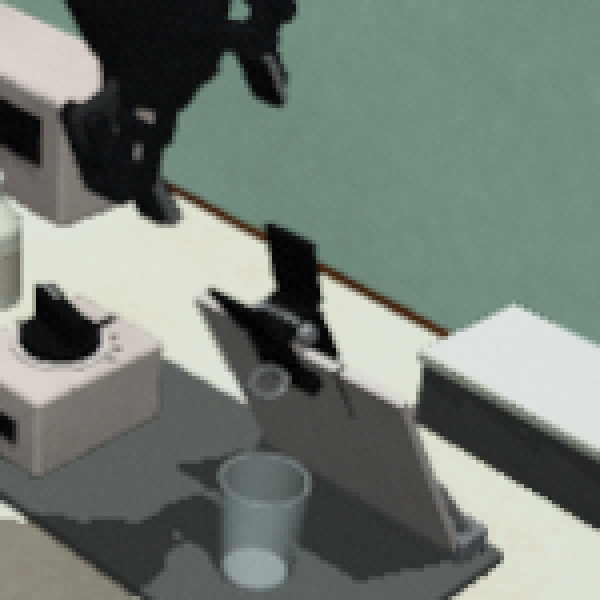

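The clamp grips the guard between the lines, eyelet at the front, hinge about 20–26 mm above the edge and laterally centred. On to the knob.

>>> {"fn": "drive_tool", "kwargs": {"rows": [[[0.02,0,-0.04],[5,10,-15],100],[[0.06,-0.02,-0.12],[15,27,-40],100],[[0.1,-0.03,-0.2],[28,50,-72],100],[[0.15,-0.04,-0.28],[42,75,-108],100],[[0.2,-0.05,-0.38],[56,100,-144],100],[[0.24,-0.07,-0.46],[70,125,-180],100],[[0.273,-0.075,-0.519],[80,143,-206],100],[[0.273,-0.075,-0.519],[90,147,-216],100],[[0.273,-0.075,-0.519],[120,129,-216],100],[[0.273,-0.075,-0.519],[160,106,-216],100],[[0.273,-0.075,-0.519],[200,83,-216],100],[[0.273,-0.075,-0.519],[217,73,-216],100]]}}

```text
t: 13.35
eef_pos: [596.7, -68.8, 323.5]
orientation: [1.362, 1.108, -1.375]
force: [-1.5, -0.1, -1.2]
gripper_width: 1.0
```

```bash
python3 -c "
from h import *
bar=S+Y@[-20,130,0]; goto(bar+[0,0,330],Rt(yawm(3.6-16)));print(readout.read_state()['joints'])
"
```

```text
t 13.35 turn [0.    0.    0.011] 0.6 shift [-6.6  2.6 -0.8]
[-2.31412729e-01  2.48926142e-01  1.73537316e+00 -6.81048748e-04
  1.16825826e+00 -1.51490870e-02]
```

>>> {"fn": "drive_tool", "kwargs": {"rows": [[[0,0,0.011],[0,2.6,-0.8],100],[[0,0,0.011],[8,2.6,-0.8],80],[[0,0,0.011],[18,2.6,-0.8],70],[[0,0,0.011],[28,2.6,-0.8],60],[[0,0,0.011],[38,2.6,-0.8],60],[[0,0,0.011],[45,2.6,-0.8],60],[[0,0,0.011],[48,2.6,-0.8],60],[[0,0,0.011],[48,2.6,-0.8],60],[[0,0,0.011],[48,2.6,-0.8],60]]}}

```text
t: 14.25
eef_pos: [602.6, -68.7, 283.4]
orientation: [1.371, 1.089, -1.359]
force: [0.4, -0.7, 0.5]
gripper_width: 0.6
```

```bash
python3 -c "
from h import *
bar=S+Y@[-20,130,0]; goto(bar+[0,0,274],Rt(yawm(3.6-16)))
p,d=optics.snapshot('side'); cv2.imwrite('pics/s7.png',cv2.resize(p[130:240,300:420],None,fx=5,fy=5,interpolation=3))
"
```

```text
t 14.25 turn [ 0.     0.    -0.012] 0.7 shift [ 9.3 -3.2  0.5]
```

View pics/s7.png

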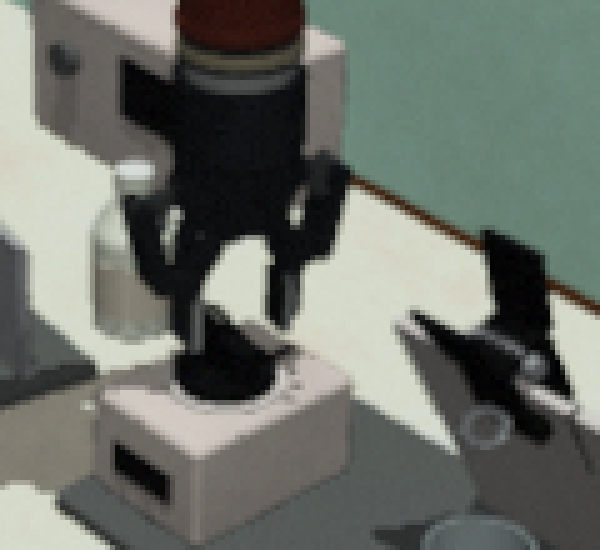

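The fingers straddle the knob's bar (crop 230,340). Lowering 9 mm and gripping.

>>> {"fn": "drive_tool", "kwargs": {"rows": [[[0,0,-0.012],[4,-3,0.5],60],[[0,0,-0.012],[9,-3,0.5],50],[[0,0,-0.012],[9,-3,0.5],40],[[0,0,-0.012],[9,-3,0.5],30],[[0,0,-0.012],[9,-3,0.5],24],[[0,0,-0.012],[9,-3,0.5],20],[[0,0,-0.012],[9,-3,0.5],15],[[0,0,-0.012],[9,-3,0.5],15],[[0,0,-0.012],[9,-3,0.5],15]], "grip_force": 25}}

```text
t: 15.2
eef_pos: [599.6, -68.6, 274.3]
orientation: [1.366, 1.099, -1.367]
force: [-0.2, 0.1, 0.5]
gripper_width: 0.177
```

```bash
python3 -c "
from h import *
bar=S+Y@[-20,130,0]; s=readout.read_state(); print(s['gripper_width']*85,s['force'])
goto(bar+[0,0,274],Rt(yawm(3.6-16)))
goto(bar+[0,0,274],Rt(yawm(3.6-90)))
"
```

```text
15.004162224699327 [-0.22946546  0.10273261  0.50356431]
t 15.2 turn [0.    0.    0.001] 0.0 shift [ 0.3 -0.1 -0. ]
t 15.2 turn [1.292e+00 1.000e-03 0.000e+00] 74.0 shift [ 0.3 -0.1 -0. ]
```

>>> {"fn": "drive_tool", "kwargs": {"rows": [[[0.08,0,0],[0,0,0],15],[[0.2,0,0],[0,0,0],15],[[0.33,0,0],[0,0,0],15],[[0.46,0,0],[0,0,0],15],[[0.59,0,0],[0,0,0],15],[[0.72,0,0],[0,0,0],15],[[0.85,0,0],[0,0,0],15],[[0.98,0,0],[0,0,0],15],[[1.1,0,0],[0,0,0],15],[[1.2,0,0],[0,0,0],15],[[1.27,0,0],[0,0,0],15],[[1.29,0,0],[0,0,0],15]]}}

```text
t: 16.4
eef_pos: [598.5, -67.0, 274.3]
orientation: [2.185, 0.074, -2.198]
force: [-5.1, 6.4, 5.9]
gripper_width: 0.179
```

>>> {"fn": "drive_tool", "kwargs": {"rows": [[[0,0,0],[0,0,0],15],[[0,0,0],[0,0,0],15],[[0,0,0],[0,0,0],15],[[0,0,0],[0,0,0],15]]}}

```text
t: 16.8
eef_pos: [598.5, -67.0, 274.3]
orientation: [2.185, 0.075, -2.197]
force: [-5.6, 5.1, 5.9]
gripper_width: 0.179
```

```bash
python3 -c "
from h import *
bar=S+Y@[-20,130,0]; s=readout.read_state(); print(s['gripper_width']*85,s['force'],s['joints'])
goto(bar+[0,0,274],Rt(yawm(3.6-90)))
"
```

```text
15.234868121484364 [-5.62372592  5.13005985  5.850343  ] [-0.22862009  0.31133592  1.76032999  0.003124    1.07650782  1.27649016]
t 16.8 turn [0.001 0.006 0.005] 0.4 shift [ 0.3  1.6 -0.9]
```

>>> {"fn": "drive_tool", "kwargs": {"rows": [[[0,0,0],[0,0,0],20],[[0,0,0],[0,0,0],28],[[0,0,0],[0,0,0],40],[[0,0,0],[0,0,0],55],[[0,0,0],[0,0,0],55],[[0,0,0],[-15,0,0],55],[[0,0,0],[-40,0,0],55],[[0,0,0],[-80,0,0],55],[[0,0,0],[-120,0,0],55],[[0,0,0],[-150,0,0],55],[[0,0,0],[-160,0,0],55],[[0,0,0],[-160,0,0],55]]}}

```text
t: 18.0
eef_pos: [600.1, -68.7, 437.0]
orientation: [2.192, 0.069, -2.184]
force: [-1.0, -0.7, 0.2]
gripper_width: 0.554
```

>>> {"fn": "drive_tool", "kwargs": {"rows": [[[0,0,0],[0,10,20],55],[[0,0,0],[0,10,50],55],[[0,0,0],[0,0,0],55]]}}

```text
t: 18.3
eef_pos: [585.4, -67.8, 421.8]
orientation: [2.159, 0.074, -2.227]
force: [-0.1, -0.2, -1.8]
gripper_width: 0.55
```

>>> {"fn": "drive_tool", "kwargs": {"rows": [[[0,0,0],[0,0,20],55],[[0,0,0],[0,0,50],55],[[0,0,0],[0,0,90],55],[[0,0,0],[0,0,130],55],[[0,0,0],[0,0,160],55],[[0,0,0],[0,0,170],55],[[0,0,0],[0,0,170],55]]}}

```text
t: 19.0
eef_pos: [427.9, -79.6, 432.4]
orientation: [2.186, 0.071, -2.193]
force: [0.5, 0.5, -1.6]
gripper_width: 0.552
```

```bash
python3 -c "
from h import *
for n in('side','top'):
    p,d=optics.snapshot(n)
    if n=='top': cv2.imwrite('pics/t8.png',cv2.resize(np.clip(p[120:240,210:430]*1.6,0,255).astype(np.uint8),None,fx=3.6,fy=3.6,interpolation=3))
    X=cloud(n,d);L=(X-S)@Y
    b=(d>0)&(L[...,2]>109)&(L[...,2]<126)&(np.hypot(L[...,0]+20,L[...,1]-130)<40)
    u=L[b][:,:2];
    if len(u)>5: ev=np.linalg.eigh(np.cov(u.T))[1][:,1];print(n,'bar',u.mean(0).round(1),len(u),np.degrees(np.arctan2(ev[1],ev[0])).round(1))
    L=(X-mark)@G
    m=(d>0)&(abs(L[...,1])<60)&(abs(L[...,0])<50)&(L[...,2]>-30)&(L[...,2]<95)
    w=L[m]; e=w[(w[:,0]<-20)&(w[:,2]<15)]; print('eyelet',len(e),np.percentile(e,[3,50,97],0).round(1).tolist())
    e=w[(w[:,2]>25)]; print('handles',len(e),np.percentile(e,[2,50,98],0).round(1).tolist())
    d0=np.load(f'pics/{n}0d.npy'); X0=cloud(n,d0)
    for k in 'beaker jar bottle_back'.split():
        mm=np.load(f'pics/m_{n}_{k}.npy'); print(k,np.nanmedian(abs(d-d0)[mm]).round(1))
"
```

```text
side bar [-22.2 125.5] 100 177.5
eyelet 60 [[-43.2, -10.8, -7.6], [-32.1, -1.7, -3.1], [-20.8, 11.7, -0.9]]
handles 430 [[-30.5, -19.1, 27.1], [10.2, -4.1, 47.6], [26.6, 18.1, 83.1]]
beaker 2.0
jar 2.6
bottle_back 2.9
top bar [-19.2 130.6] 91 179.9
eyelet 3 [[-34.9, 11.1, -6.0], [-28.5, 12.6, -2.7], [-27.0, 14.7, 1.7]]
handles 282 [[-27.4, -16.3, 27.6], [-11.9, 2.5, 49.8], [29.9, 19.2, 84.1]]
beaker 8.5
jar 2.7
bottle_back 2.6
```

View pics/t8.png

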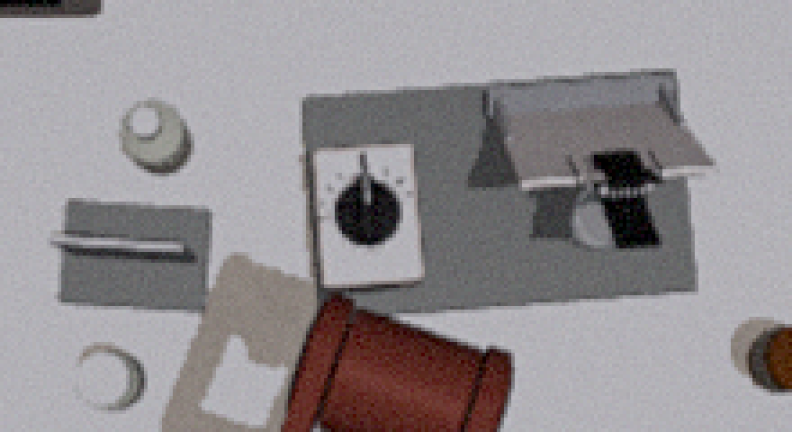

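The pointer lines up with the index bar (crop 364,165 to 364,200). The clamp sits between the lines and nothing else has moved. Handing in.

```bash
python3 -c "
from bench import ticket; print(ticket.sign_off())"
```

```text
the job is handed in; nothing more can be done
None
```

I squeezed the clamp off its stand, clipped it over the guard's top edge and let go. Then I turned the knob clockwise about 74° to the index bar and handed the job in at about 19 s. No verdict was reported.

**Clamp:** the last pictures show it between the two lines, within 2 mm of centre, with its eyelet on the front side above the beaker. The hinge sits about 20–27 mm above the edge, inside the 6–36 mm allowed.

**Knob:** the white pointer meets the thick index bar in the top picture. Measured against the station, the bar is within 0.1° of the index by the top camera. The side camera reads 2.5° off. I trusted the top camera because it looks down on the knob and agrees with the gripper's final turn.

**Other objects:** the jar, beaker and back bottle showed no change beyond depth noise, about 2–3 mm. The one exception is the beaker in the top view, which reads 8.5 mm different, most likely because the clamp now covers part of it. I did not measure the front bottle, amber bottle or spatula afterwards. The gripper was clear of everything at hand-in.

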